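Release the roller track and feed a seed box into the station bay

TASK

Release the stop plug that blocks the roller track: turn it counter-clockwise until its bar lies in line with the track, lift it out and put it down in the steel tray. Then push the seed box along the rollers into the station bay until it presses the spring buffer and both side pawls snap in behind it, feeling for the buffer and never driving it to the end of its travel, and let go, leaving the box latched. Leave the beaker and the roll of black tape where they are.

Things in the scene. Friction and masses are not known exactly. Their poses are not given: they have to be found in the camera images.
- track: Fixed aluminium roller track, 650 mm long, 140 wide; origin on the bench under its middle, z up, +x along it in the feed direction. Free rollers, tops 45 above the bench; side rails up to 58, 124 apart inside. Stop plug's socket on the centre line at x = -30. A grey open-topped bay (107 between walls) is clamped over the far part; its mouth is anywhere from x = +25 to +75, not given: feel for it.
- seed_box_mid (a point): Centre, 24 mm above its underside, of the grey lidded seed box loose on the rollers near the track's start: 151 long along the feed (its own y axis), 102 wide, 48 high, small tab on one long side; 0.35 to 0.7 kg. Push the middle of its flat tail wall 15 to 40 above the rollers with shut fingers, which must stay between the pawls.
- plug_grip (a point): Centre of the black bar handle of the loose stop plug (150 g): 56 mm long (own x), 16 thick (own y), 34 high, 81 above the bench in its socket. Its 18 mm shaft ends 75 below, with lugs (34 over all, along the bar) captive in the socket. It turns counter-clockwise from above, 1.0 to 1.4 rad, to in line with the track (stop just past); within 5 degrees of that it lifts straight out.
- tray: Fixed open steel tray beyond the track, 120 (x) by 200 (y) by 22 mm high, floor 3 thick; origin at the centre of its underside. The plug may stand or lie in it.
- buffer (a joint): Travel of the bay's rubber-faced spring buffer, m: 0 relaxed, grows as the box presses it; about 6 N at first touch, 0.6 N more per mm, end of travel 0.028 (23 N): stay below 0.025. Relaxed, its face is 196 mm past the bay's mouth. The box's tail passes the pawl tips at about 0.008; on letting go the buffer pushes it back against the tips.
- pawl_left (a joint): Angle of the steel spring pawl at the bay's mouth on the track's +y side, rad: 0 sprung in, 0.04 to 0.25 while the box passes. The two pawls' tips are 52 mm past the mouth, 86 apart at rest, 59 to 68 above the bench; bay walls rise to 79, back plate to 98. Opening both takes a push of 1 to 5 N, as does sliding on between them.
- pawl_right (a joint): The same for the pawl at the track's -y side.
- beaker: Plastic beaker, 70 wide, 81 high, loose bystander beyond the bay; origin under its centre.
- tape_el: Small roll of black tape, 62 mm across, 19 high, loose bystander beyond the track; origin under its centre.
Things that resemble listed ones, but are neither listed nor needed, are in the scene too. What is shaped like the part that bears plug_grip but blue is not meant.

How it is judged:
On the way, in this order (a step that is already met when the one before it is completed fails the run):
1. the stop plug is turned free and lifted clear out of the track (handle centre over 150 mm above the bench) (height (world z) of plug_grip above 0.15 m), for 0.1 s.
2. the stop plug is in the tray, let go (horizontal distance between plug_grip and tray below 0.1 m and height (world z) of plug_grip below 0.1 m and contact force between plug and tray above 0.3 N and contact force between the fingers and plug below 0.1 N), for 0.2 s.
3. the box presses the buffer and both pawls have snapped in (value of joint buffer above 0.003 m and value of joint each of pawl_left, pawl_right below 0.06 rad and x of seed_box_mid in the frame of track above 0.13 m), for 0.2 s.
At the end, for the whole second after the job is handed in: The box lies level and at rest in the bay, keeping the buffer pressed in by over 3 mm, with both pawls sprung in behind it (within 0.06 rad of rest); the plug stands or lies in the tray, its handle within 100 mm of the tray's middle and under 100 mm high (all of step 3 and angle between seed_box_mid's own z axis and vertical below 0.06 rad and linear speed of seed_box below 0.02 m/s and horizontal distance between plug_grip and tray below 0.1 m and height (world z) of plug_grip below 0.1 m and contact force between plug and tray above 0.3 N); the robot touches nothing.
It fails at once if the buffer is driven to the end of its travel (over 25 mm) (value of joint buffer above 0.025 m).
It fails at once if the beaker is moved by over 30 mm (distance of beaker from where it was at the start of the episode above 0.03 m).
It fails at once if the roll of black tape is moved by over 30 mm (distance of tape_el from where it was at the start of the episode above 0.03 m).
It also fails if it takes over 72 s, if anything falls off the work surface, if the arm or the gripper's body presses on something with over 40 N, if the wrist force passes 120 N, or if a joint passes its speed limit or range.

ROBOT

A 6-joint arm with a two-finger parallel gripper is mounted at the origin on the work surface; the furniture and walls round the work are solid. World frame = base frame: x ahead of the robot, y to its left, z up, the work surface at z = 0. Lengths are in m, angles in rad, forces in N, time in s.
With the tool pointing down it reaches from about 0.225 to 0.725 m from the base axis. Payload 3.1 kg.
Tool frame: the origin (TCP) lies midway between the tips of the shut fingers; the grasp point (between the pads) lies 19 mm behind it; z points along the fingers, y is the line along which they close (so a half turn about z gives the same grasp; the last joint's range is limited). The gripper opens to 85 mm and grips with 20 to 120 N. Pads are 22 mm wide; open, the fingers measure 114 mm over their backs; the gripper's body (76 mm by 85 mm) begins 54 mm behind the grasp point. The pads swing forward as they close: fully open they stand 13 mm farther back than shut.
Start: joints at [-1.403, 0.048, 0.099, 1.622, 0, 1.443], TCP at [0.153, -0.502, 0.231] pointing down, gripper open.
Joint ranges: [-2.91, 2.91], [-0.99, 1.94], [-1.21, 1.42], [-2.12, 2.29], [-1.49, 1.47], [-3.14, 3.14]. Speed limits (rad/s): [2.79, 2.79, 3.14, 3.14, 3.14, 3.14].

INTERFACE

Orientations are given as a unit quaternion [w, x, y, z].
In Python, from workcell import monitor, vision, order gives the robot as it stands. The module is installed in compiled form; this text tells all that it offers.
- The arm moves only by the tool step_arm, never from a script. Its arguments are lists of equal length, an entry for each row: "claw": the finger opening in mm, from 0 to 85.4; "offset": the shift along the tool's x, y, z in units of 30 mm (1.0 is 30 mm), a list of three; "twist": the turn about the tool's z in units of 5 degrees (1.0 is 5 degrees). A call has 1 to 10 rows; each row shifts and turns the commanded pose from where the row before left it, along the tool's axes as they then stand; what a row does not reach is not made up. A row lasts 1/10 s, in which the tool goes at most 50 mm and 8.59 degrees, less where a joint would pass 70% of its speed; a pose out of reach is approached as far as the arm can. A call is refused whole if a number of a shift passes 1 or a number of a turn 1, either way. A call with a gripper value outside its range is refused whole. The fingers move at their own pace and stop on an object; the grip force is fixed at half the most. Time passes only in rows, so rows that do not move let the fingers close. It gives the time, the measured TCP pose, the force, the opening and the grip force at its end, in the units of the state.
- monitor.sense(): the state, without advancing time (a new reading comes with each control period).
- vision.read_camera(name): name is "scene" or "top"; returns (picture, depth): 480x640x3 uint8, blue, green, red; 480x640 float32, m along the optical axis (not along the pixel's ray), 0 where there is no reading.
- vision.camera_info(name): a dict with "intrinsics" (3x3 intrinsics, pixels), "pose" (4x4, takes a point from camera to world coordinates). Camera axes: x right, y up, looking along -z (the intrinsics and any distortion apply to the point x, -y, -z); pixel columns grow to the right and rows downward; lengths in m; the calibration is good to about 2 mm. A picture is of the moment at which its call begins. camera_info takes no time and is no camera call.
- order.job_done(): hands the job in; it is judged then, once.
The state is a dict: "clock": time; "joint_positions": joint angles; "joint_vel": joint speeds; "joint_torque": joint torques, N m; "ee_pos": TCP position; "orientation": TCP orientation; "contact_force": force on the tool from outside, world axes, zero at the start; "wrist_torque": the same for the moment, N m; "finger_gap": finger opening in m; "gripper_force": force on a finger pad.
Only numpy, scipy, OpenCV 4.12 (cv2) and the standard library are available. Lean on these libraries where they do the work, as an engineer would, in place of code of your own. Each camera call takes 0.05 s, during which the arm holds its last target. There are 200 camera calls.

## Working session

There is one attempt and no reset: what is moved stays moved. The work goes in short steps, Python scripts to look and compute and a tool call to move; the robot and the scene stay as the last step left them, time stands still between calls to the robot, and variables do not carry over. Pictures are saved under pics/ and viewed, at most 10 in all, crops included, and the job is handed in when it is done.

Besides the shell and the picture viewer there is one more tool, called after "Request:" in YAML: its name, and indented under it one key for each argument. step_arm: Moves the arm, as the interface text tells. Its arguments: {"type":"object","properties":{"claw":{"type":"array"},"offset":{"type":"array"},"twist":{"type":"array"}},"required":["claw","offset","twist"]}

```bash
mkdir -p pics; cat > h.py <<'E'
import numpy as np, cv2
from workcell import monitor, vision, order
def cast(name,u,v,z):
    c=vision.camera_info(name);K=np.array(c["intrinsics"]);T=np.array(c["pose"])
    d=np.linalg.inv(K)@[u,v,1]; d=T[:3,:3]@[d[0],-d[1],-d[2]]; o=T[:3,3]
    return o+d*(z-o[2])/d[2]
def pt(name,u,v,dep):
    c=vision.camera_info(name);K=np.array(c["intrinsics"]);T=np.array(c["pose"])
    d=np.linalg.inv(K)@[u,v,1]*dep; return T[:3,:3]@[d[0],-d[1],-d[2]]+T[:3,3]
def proj(name,p):
    c=vision.camera_info(name);K=np.array(c["intrinsics"]);T=np.array(c["pose"])
    q=T[:3,:3].T@(np.array(p)-T[:3,3]); q=K@[q[0],-q[1],-q[2]]; return q[:2]/q[2]
E
python3 - <<'E'
from h import *
print(monitor.sense())
for n in("scene","top"):
    p,d=vision.read_camera(n);cv2.imwrite(f"pics/{n}0.png",p);np.save(f"{n}0.npy",d)
    c=vision.camera_info(n);print(n,c)
E
```

```text
{'clock': 0.0, 'joint_positions': array([-1.40279464e+00,  4.87689957e-02,  9.75567320e-02,  1.62201851e+00,
       -1.21980784e-05,  1.44301416e+00]), 'joint_vel': array([-3.75929663e-05, -9.58600466e-05,  8.86110674e-04, -1.87396839e-03,
        3.52564384e-05, -7.40641775e-05]), 'joint_torque': array([ 1.20652885e-04, -3.38780737e+01,  3.20015824e+01,  2.01347790e-02,
       -1.72489117e-04, -1.21652171e-06]), 'ee_pos': array([ 0.15291851, -0.50157374,  0.23008709]), 'orientation': array([-1.21685270e-03,  9.89083174e-01,  1.47353296e-01, -3.05741831e-05]), 'contact_force': array([0.12477454, 0.03084125, 0.0613907 ]), 'wrist_torque': array([0.00292878, 0.03524679, 0.01172304]), 'gripper_force': 0.0, 'finger_gap': 0.08534910273583124}
scene {'intrinsics': array([[561.48586392,   0.        , 315.34654731],
       [  0.        , 561.48586392, 241.71432501],
       [  0.        ,   0.        ,   1.        ]]), 'pose': array([[-0.03191261, -0.72202114,  0.69113462,  1.35307744],
       [ 0.99944593, -0.02959423,  0.01523187, -0.01632812],
       [ 0.00945586,  0.69123777,  0.72256552,  0.93836402],
       [ 0.        ,  0.        ,  0.        ,  1.        ]])}
top {'intrinsics': array([[538.45242367,   0.        , 316.51093629],
       [  0.        , 538.45242367, 236.71823906],
       [  0.        ,   0.        ,   1.        ]]), 'pose': array([[-0.01508825,  0.99532468, -0.09539978,  0.42784095],
       [-0.99968492, -0.01693056, -0.01853153, -0.03718165],
       [-0.02006006,  0.09509011,  0.99526653,  1.11439329],
       [ 0.        ,  0.        ,  0.        ,  1.        ]])}
```

View pics/top0.png

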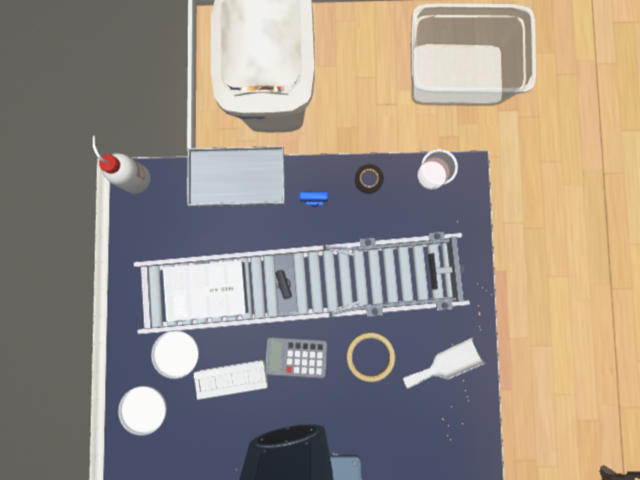

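View pics/scene0.png

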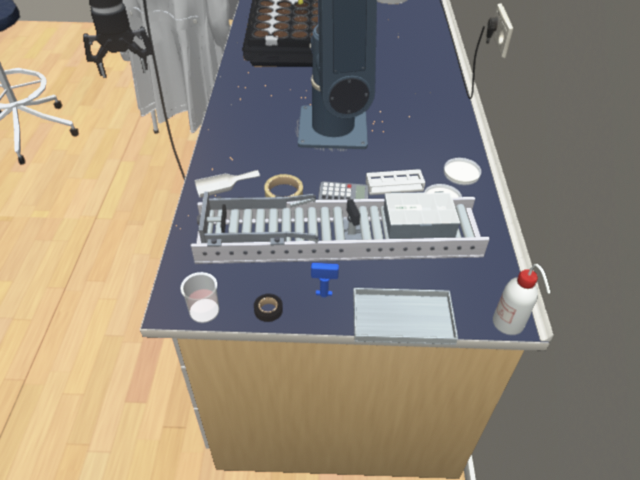

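Top view: the track runs left to right (feed towards −y world), with the box at (203,291), the black plug bar at (283,284), the bay mouth near (330,275) and the buffer at (433,270). The tray is at (236,177), the tape at (369,179) and the beaker at (437,168). There are two plug-shaped things: the blue one at (313,198), lying on the bench and not meant, and the black one at (283,284) in the track socket, which fits. I'll confirm that one in a crop.

```bash
python3 - <<'E'
from h import *
T=cv2.imread("pics/top0.png");S=cv2.imread("pics/scene0.png")
dT=np.load("top0.npy");dS=np.load("scene0.npy")
a=cv2.resize(T[245:325,240:340],None,fx=4,fy=4,interpolation=cv2.INTER_CUBIC)
b=cv2.resize(S[185:265,300:400],None,fx=4,fy=4,interpolation=cv2.INTER_CUBIC)
cv2.imwrite("pics/crop.png",np.hstack([a,b]))
def blob(I,d,n,x0,x1,y0,y1,th=60):
    m=np.zeros(I.shape[:2],np.uint8);m[y0:y1,x0:x1]=(I[y0:y1,x0:x1].max(2)<th)
    k,l,s,c=cv2.connectedComponentsWithStats(m);i=1+np.argmax(s[1:,4]);ys,xs=np.where(l==i)
    P=np.array([pt(n,x,y,d[y,x]) for x,y in zip(xs,ys)])
    print(n,s[i],c[i],"z pct",np.percentile(P[:,2],[5,50,95]).round(4))
    top=P[P[:,2]>np.percentile(P[:,2],95)-.006]
    r=cv2.minAreaRect((top[:,:2]*1000).astype(np.float32));print(" top rect mm",r,"n",len(top),top.mean(0).round(4))
    return c[i]
ct=blob(T,dT,"top",268,298,262,308); cs=blob(S,dS,"scene",342,364,196,234)
# triangulate centroids
def ray(n,u,v):
    a=cast(n,u,v,0.);b=cast(n,u,v,.3);return a,(b-a)/np.linalg.norm(b-a)
A,da=ray("top",*ct);B,db=ray("scene",*cs)
M=np.array([da,-db]).T;t=np.linalg.lstsq(M,B-A,rcond=None)[0];print("tri",A+da*t[0],B+db*t[1])
# rails: top at z=.058
print("rail corner L", [cast("top",u,v,.058).round(4) for u,v in((135,264),(139,332),(461,234),(467,304))])
print("tray",[cast("top",u,v,.022).round(4) for u,v in((188,149),(284,148),(285,204),(188,206))], "floor z",pt("top",236,177,dT[177,236]), pt("scene",405,315,dS[315,405]))
print("box top", [pt("top",u,v,dT[v,u]).round(4) for u,v in((203,291),(175,290),(235,285))],pt("scene",422,210,dS[210,422]))
print("cup",pt("top",437,168,dT[168,437]),"tape",cast("top",369,179,.019))
E
```

```text
Traceback (most recent call last):
ValueError: attempt to get argmax of an empty sequence
```

View pics/crop.png

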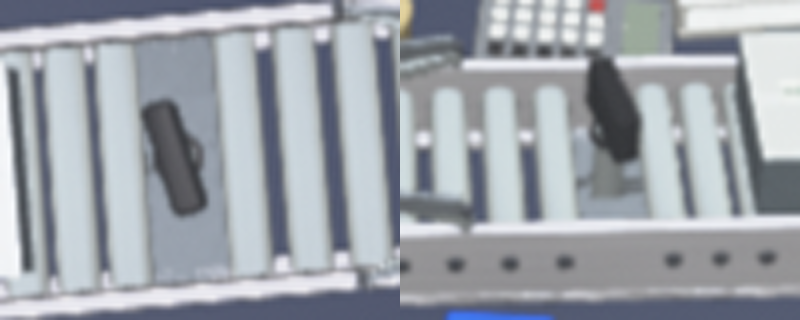

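The crop confirms the black bar handle on its shaft in the track socket, at (283,284) top and (353,212) scene. It lies about 70° off the track line. My dark threshold was too strict, so I'm rerunning the measurement.

```bash
python3 - <<'E'
from h import *
T=cv2.imread("pics/top0.png");S=cv2.imread("pics/scene0.png")
dT=np.load("top0.npy");dS=np.load("scene0.npy")
def blob(I,d,n,x0,x1,y0,y1,th=105):
    m=np.zeros(I.shape[:2],np.uint8);m[y0:y1,x0:x1]=(I[y0:y1,x0:x1].max(2)<th)
    k,l,s,c=cv2.connectedComponentsWithStats(m);i=1+np.argmax(s[1:,4]);ys,xs=np.where(l==i)
    P=np.array([pt(n,x,y,d[y,x]) for x,y in zip(xs,ys)])
    print(n,s[i],c[i],"z pct",np.percentile(P[:,2],[5,50,95]).round(4))
    P=np.array([cast(n,x,y,.098) for x,y in zip(xs,ys)])
    r=cv2.minAreaRect((P[:,:2]*1000).astype(np.float32));print(" top rect mm",r, cv2.boxPoints(r).round(0).tolist())
    return c[i]
print(T[270:300:5,283],T[284,276:292])
ct=blob(T,dT,"top",274,294,266,302); cs=blob(S,dS,"scene",344,362,196,230)
def ray(n,u,v):
    a=cast(n,u,v,0.);b=cast(n,u,v,.3);return a,(b-a)/np.linalg.norm(b-a)
A,da=ray("top",*ct);B,db=ray("scene",*cs)
t=np.linalg.lstsq(np.array([da,-db]).T,B-A,rcond=None)[0];print("tri",A+da*t[0],B+db*t[1])
print("rail corners", [cast("top",u,v,.058).round(4) for u,v in((135,264),(139,332),(461,234),(467,304))])
print("tray",[cast("top",u,v,.022).round(4) for u,v in((188,149),(284,148),(285,204),(188,206))], "floor z",pt("top",236,177,dT[177,236]), pt("scene",405,315,dS[315,405]))
print("box top", [pt("top",u,v,dT[v,u]).round(4) for u,v in((203,291),(175,290),(235,285))],pt("scene",422,210,dS[210,422]))
print("box tail corners",[cast("top",u,v,.093).round(4) for u,v in((162,265),(165,322),(244,261),(246,318))])
print("cup",pt("top",437,168,dT[168,437]),"tape",cast("top",369,179,.019))
E
```

```text
[[131 122 115]
 [ 76  71  70]
 [ 97  93  93]
 [ 94  90  89]
 [ 88  84  83]
 [ 80  75  73]] [[130 126 120]
 [151 141 134]
 [108 101  97]
 [ 73  68  67]
 [ 77  72  72]
 [ 85  81  80]
 [ 90  86  86]
 [ 96  91  91]
 [ 97  92  92]
 [ 92  87  87]
 [ 75  71  70]
 [ 78  75  71]
 [105 101  98]
 [100  96  95]
 [114 106 105]
 [161 150 143]]
top [275 270  17  29 259] [283.35521236 284.06563707] z pct [0.0808 0.0968 0.1002]
 top rect mm ((437.18389892578125, 45.06805419921875), (53.468109130859375, 19.915189743041992), 15.521103858947754) [[409.0, 48.0], [414.0, 28.0], [466.0, 43.0], [460.0, 62.0]]
scene [346 198  14  28 257] [352.56420233 212.61478599] z pct [0.0641 0.0908 0.1004]
 top rect mm ((453.3923645019531, 43.98695755004883), (87.03866577148438, 26.25992202758789), 6.7706298828125) [[409.0, 52.0], [412.0, 26.0], [498.0, 36.0], [495.0, 62.0]]
tri [0.43694533 0.047144   0.07822366] [0.43695767 0.0457127  0.07810728]
rail corners [array([0.4811, 0.3418, 0.058 ]), array([0.3483, 0.3317, 0.058 ]), array([ 0.5296, -0.301 ,  0.058 ]), array([ 0.3932, -0.3071,  0.058 ])]
tray [array([0.7204, 0.2478, 0.022 ]), array([0.7185, 0.0478, 0.022 ]), array([0.6011, 0.0468, 0.022 ]), array([0.6006, 0.2469, 0.022 ])] floor z [0.66377063 0.15121503 0.00108754] [0.65875977 0.15461735 0.00266314]
box top [array([0.426 , 0.1985, 0.0935]), array([0.4287, 0.2521, 0.0925]), array([0.4365, 0.138 , 0.0914])] [0.43629565 0.19851314 0.09146329]
box tail corners [array([0.4766, 0.2774, 0.093 ]), array([0.3689, 0.2704, 0.093 ]), array([0.4817, 0.1205, 0.093 ]), array([0.3742, 0.117 , 0.093 ])]
cup [ 0.66807785 -0.26456412  0.03124211] tape [ 0.65048738 -0.12677923  0.019     ]
```

The track's centre is about (0.438, 0.016) and its feed heading about −85.8°. The plug is at (0.437, 0.045), and the socket predicted from the track, (0.436, 0.046), agrees with that. The bar lies at about 16° and needs about 78° counter-clockwise. The tray is centred at (0.660, 0.147). The tool x is already along the bar (17°), so I'm moving over it.

Request:
step_arm:
  claw: [50,50,50,50,50,50,50,50,50,50]
  offset:
    - [0.5,-0.5,0]
    - [0.96,-0.98,0]
    - [0.96,-0.98,0]
    - [0.96,-0.98,0]
    - [0.96,-0.98,0]
    - [0.96,-0.98,0]
    - [0.96,-0.98,0]
    - [0.96,-0.98,0]
    - [0.96,-0.98,0]
    - [0.96,-0.98,0]
  twist: [0,0,0,0,0,0,0,0,0,0]

```text
clock: 1.1
ee_pos: [0.3341, -0.1531, 0.2309]
orientation: [-0.0, 0.989, 0.147, -0.0]
contact_force: [0.8, -0.1, -0.3]
finger_gap: 0.0497
gripper_force: 0.0
```

Request:
step_arm:
  claw: [50,50,50,50,50,50,50,50]
  offset:
    - [0.96,-0.98,0]
    - [0.96,-0.98,0]
    - [0.96,-0.98,0]
    - [0.96,-0.98,0]
    - [0.96,-0.98,0]
    - [0.42,-0.4,0]
    - [0,0,0]
    - [0,0,0]
  twist: [0,0,0,0,0,0,0.2,0]

```text
clock: 1.9
ee_pos: [0.4368, 0.0429, 0.2308]
orientation: [0.0, 0.99, 0.139, -0.001]
contact_force: [-1.0, 0.4, -0.4]
finger_gap: 0.0498
gripper_force: 0.0
```

Request:
step_arm:
  claw: [50,50,50,50,50,50,50,50]
  offset:
    - [0.03,-0.1,0.6]
    - [0,0,0.9]
    - [0,0,1]
    - [0,0,1]
    - [0,0,0.9]
    - [0,0,0.6]
    - [0,0,0.43]
    - [0,0,0]
  twist: [0,0,0,0,0,0,0,0]

```text
clock: 2.7
ee_pos: [0.4353, 0.0452, 0.0665]
orientation: [-0.0, 0.99, 0.138, -0.002]
contact_force: [-0.5, 0.2, -0.2]
finger_gap: 0.0501
gripper_force: 0.0
```

Request:
step_arm:
  claw: [30,10,10,10,10,10]
  offset:
    - [0,0,0]
    - [0,0,0]
    - [0,0,0]
    - [0,0,0]
    - [0,0,0]
    - [0,0,0]
  twist: [0,0,0,0,0,0]

```text
clock: 3.3
ee_pos: [0.4386, 0.0459, 0.0701]
orientation: [0.001, 0.99, 0.139, 0.001]
contact_force: [-1.3, -0.4, 6.2]
finger_gap: 0.0147
gripper_force: 59.4
```

Request:
step_arm:
  claw: [10,10,10,10,10,10,10,10,10,10]
  offset:
    - [0,0,-0.07]
    - [0,0,0]
    - [0,0,0]
    - [0,0,0]
    - [0,0,0]
    - [0,0,0]
    - [0,0,0]
    - [0,0,0]
    - [0,0,0]
    - [0,0,0]
  twist: [0,-0.5,-1,-1,-1,-1,-1,-1,-0.5,0]

```text
clock: 4.3
ee_pos: [0.4371, 0.0461, 0.0701]
orientation: [-0.0, 0.903, 0.43, -0.0]
contact_force: [0.1, -0.6, -0.3]
finger_gap: 0.015
gripper_force: 58.6
```

```bash
python3 -c "
from h import *
s=monitor.sense();print({k:np.round(s[k],3) for k in s})"
```

```text
{'clock': np.float64(4.3), 'joint_positions': array([-0.048, -0.15 , -0.412,  1.309, -0.   ,  2.205]), 'joint_vel': array([-0.002,  0.   ,  0.002,  0.003,  0.004,  0.031]), 'joint_torque': array([  0.161, -25.817,  31.444,   0.171,   0.108,  -0.17 ]), 'ee_pos': array([0.437, 0.046, 0.07 ]), 'orientation': array([-0.   ,  0.903,  0.43 , -0.   ]), 'contact_force': array([ 0.128, -0.636, -0.319]), 'wrist_torque': array([-0.082, -0.071, -0.007]), 'gripper_force': np.float64(58.618), 'finger_gap': np.float64(0.015)}
```

Request:
step_arm:
  claw: [10,10,10,10,10,10,10,10,10,10]
  offset:
    - [0,0,0]
    - [0,0,0]
    - [0,0,0]
    - [0,0,0]
    - [0,0,0]
    - [0,0,0]
    - [0,0,0]
    - [0,0,0]
    - [0,0,0]
    - [0,0,0]
  twist: [-0.5,-1,-1,-1,-1,-1,-1,-1,-0.9,0]

```text
clock: 5.3
ee_pos: [0.4369, 0.0462, 0.0701]
orientation: [-0.0, 0.689, 0.725, -0.0]
contact_force: [-0.1, 0.2, -1.6]
finger_gap: 0.0147
gripper_force: 58.6
```

```bash
python3 -c "
from h import *
s=monitor.sense();print({k:np.round(s[k],3) for k in s if k in('orientation','ee_pos','contact_force','wrist_torque')})
p,d=vision.read_camera('top')
s0=cv2.resize(p[230:345,210:350],None,fx=4,fy=4);cv2.imwrite('pics/turn.png',s0)"
```

```text
{'ee_pos': array([0.437, 0.046, 0.07 ]), 'orientation': array([-0.   ,  0.689,  0.725, -0.   ]), 'contact_force': array([-0.125,  0.231, -1.604]), 'wrist_torque': array([ 0.001,  0.031, -0.005])}
```

Request:
step_arm:
  claw: [10,10,10,10,10]
  offset:
    - [0,0,0]
    - [0,0,0]
    - [0,0,-0.2]
    - [0,0,-0.3]
    - [0,0,-0.3]
  twist: [-0.25,0,0,0,0]

```text
clock: 5.85
ee_pos: [0.437, 0.0467, 0.0952]
orientation: [-0.001, 0.681, 0.732, 0.0]
contact_force: [-1.1, 1.7, -1.6]
finger_gap: 0.015
gripper_force: 58.6
```

Request:
step_arm:
  claw: [10,10,10,10,10,10]
  offset:
    - [0,0,-0.6]
    - [0,0,-0.9]
    - [0,0,-1]
    - [0,0,-1]
    - [0,0,-0.7]
    - [0,0,0]
  twist: [0,0,0,0,0,0]

```text
clock: 6.45
ee_pos: [0.4398, 0.0459, 0.2254]
orientation: [0.003, 0.681, 0.733, 0.003]
contact_force: [0.6, -0.0, -2.3]
finger_gap: 0.0147
gripper_force: 58.7
```

Request:
step_arm:
  claw: [10,10,10,10,10,10,10,10,10,10]
  offset:
    - [0.2,0.5,0]
    - [0.35,0.94,0]
    - [0.35,0.94,0]
    - [0.35,0.94,0]
    - [0.35,0.94,0]
    - [0.35,0.94,0]
    - [0.35,0.94,0]
    - [0.35,0.94,0]
    - [0.15,0.4,0]
    - [0,0,0]
  twist: [0,0,0,0,0,0,0,0,0,0]

```text
clock: 7.45
ee_pos: [0.6556, 0.1468, 0.2175]
orientation: [-0.001, 0.681, 0.733, -0.001]
contact_force: [-0.8, -0.2, -1.9]
finger_gap: 0.0149
gripper_force: 59.0
```

Request:
step_arm:
  claw: [10,10,10,10,10,10,10,10]
  offset:
    - [0,0,0.6]
    - [0,0,0.9]
    - [0,0,0.9]
    - [0,0,0.9]
    - [0,0,0.7]
    - [0,0,0.4]
    - [0,0,0.2]
    - [0,0,0]
  twist: [0,0,0,0,0,0,0,0]

```text
clock: 8.25
ee_pos: [0.6542, 0.146, 0.0819]
orientation: [-0.0, 0.681, 0.732, -0.001]
contact_force: [0.0, 0.4, -0.2]
finger_gap: 0.015
gripper_force: 59.0
```

Request:
step_arm:
  claw: [10,10,10]
  offset:
    - [0,0,0.1]
    - [0,0,0.1]
    - [0,0,0]
  twist: [0,0,0]

```text
clock: 8.55
ee_pos: [0.6553, 0.1463, 0.0771]
orientation: [0.0, 0.681, 0.733, 0.0]
contact_force: [-0.0, 0.3, -2.1]
finger_gap: 0.0153
gripper_force: 59.0
```

Request:
step_arm:
  claw: [10,10,10,10,10]
  offset:
    - [0,0,0.1]
    - [0,0,0.1]
    - [0,0,0]
    - [0,0,0.04]
    - [0,0,0]
  twist: [0,0,0,0,0]

```text
clock: 9.05
ee_pos: [0.6549, 0.1463, 0.0691]
orientation: [-0.0, 0.681, 0.733, -0.0]
contact_force: [-0.3, 0.4, -2.0]
finger_gap: 0.0152
gripper_force: 59.0
```

Request:
step_arm:
  claw: [10,10,10]
  offset:
    - [0,0,0.08]
    - [0,0,0]
    - [0,0,0]
  twist: [0,0,0]

```text
clock: 9.35
ee_pos: [0.6552, 0.1463, 0.0672]
orientation: [0.0, 0.681, 0.733, 0.0]
contact_force: [0.0, 0.4, -1.2]
finger_gap: 0.0152
gripper_force: 59.3
```

Request:
step_arm:
  claw: [10,20,30,45,45,45]
  offset:
    - [0,0,0.03]
    - [0,0,0]
    - [0,0,0]
    - [0,0,0]
    - [0,0,0]
    - [0,0,0]
  twist: [0,0,0,0,0,0]

```text
clock: 9.95
ee_pos: [0.6549, 0.1463, 0.0658]
orientation: [-0.0, 0.681, 0.733, -0.0]
contact_force: [0.9, 0.1, 0.6]
finger_gap: 0.0449
gripper_force: 0.0
```

Request:
step_arm:
  claw: [45,45,45,45,45,45,45]
  offset:
    - [0,0,-0.3]
    - [0,0,-0.8]
    - [0,0,-1]
    - [0,0,-1]
    - [0,0,-1]
    - [0,0,-0.8]
    - [0,0,0]
  twist: [0,0,0,0,0,0,0]

```text
clock: 10.65
ee_pos: [0.6573, 0.1466, 0.2195]
orientation: [0.003, 0.681, 0.733, 0.004]
contact_force: [0.6, 0.4, 0.6]
finger_gap: 0.0449
gripper_force: 0.0
```

```bash
python3 -c "
from h import *
p,d=vision.read_camera('scene');cv2.imwrite('pics/s2.png',p);np.save('s2.npy',d)"
```

```text
(no output)
```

View pics/s2.png

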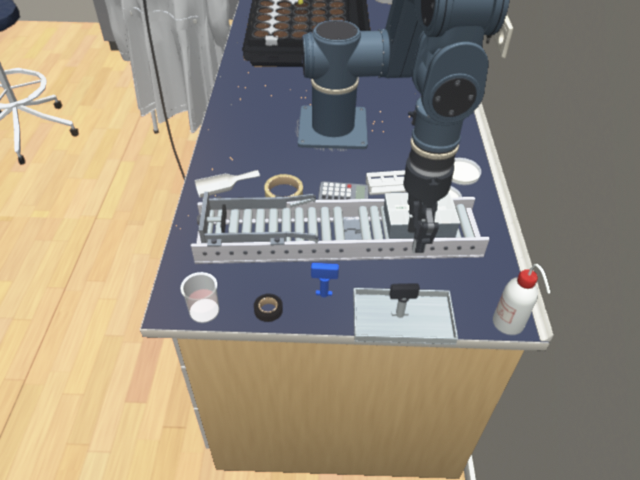

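The plug stands in the tray at (403,300), and the track at the socket (355,225) is clear. Next I'm going behind the box tail with the fingers shut, keeping the tool aligned with the track.

Request:
step_arm:
  claw: [20,0,0,0,0,0,0,0,0,0]
  offset:
    - [0.4,-0.5,0]
    - [0.75,-0.95,0]
    - [0.75,-0.95,0]
    - [0.75,-0.95,0]
    - [0.75,-0.95,0]
    - [0.75,-0.95,0]
    - [0.75,-0.95,0]
    - [0.75,-0.95,0]
    - [0.37,-0.42,0]
    - [0,0,0]
  twist: [0,0,0,0,0,0,0,0,0,0]

```text
clock: 11.7
ee_pos: [0.4133, 0.3106, 0.2121]
orientation: [-0.0, 0.68, 0.734, -0.001]
contact_force: [0.3, -0.7, -0.2]
finger_gap: 0.0001
gripper_force: 0.0
```

```bash
python3 -c "
from h import *
s=monitor.sense();print(s['ee_pos'],s['joint_positions'],s['finger_gap'])
d=np.load('s2.npy');p=cv2.imread('pics/s2.png')
# tail wall: along-track profile of box top, from scene depth
for v in (205,215):
  print([(u,*(pt('scene',u,v,d[v,u])[1:].round(3))) for u in range(446,476,3)])
"
```

```text
[0.41331704 0.31056958 0.21205245] [5.14582457e-01 2.51850148e-02 3.74430809e-02 1.58472611e+00
 8.70640100e-05 2.00892660e+00] 6.205098326405337e-05
[(446, np.float64(0.254), np.float64(0.092)), (449, np.float64(0.26), np.float64(0.093)), (452, np.float64(0.267), np.float64(0.093)), (455, np.float64(0.293), np.float64(0.037)), (458, np.float64(0.298), np.float64(0.043)), (461, np.float64(0.303), np.float64(0.047)), (464, np.float64(0.315), np.float64(0.034)), (467, np.float64(0.321), np.float64(0.038)), (470, np.float64(0.329), np.float64(0.036)), (473, np.float64(0.349), np.float64(0.004))]
[(446, np.float64(0.249), np.float64(0.093)), (449, np.float64(0.256), np.float64(0.092)), (452, np.float64(0.263), np.float64(0.092)), (455, np.float64(0.269), np.float64(0.094)), (458, np.float64(0.296), np.float64(0.035)), (461, np.float64(0.299), np.float64(0.046)), (464, np.float64(0.306), np.float64(0.046)), (467, np.float64(0.314), np.float64(0.041)), (470, np.float64(0.326), np.float64(0.028)), (473, np.float64(0.334), np.float64(0.027))]
```

Request:
step_arm:
  claw: [0,0,0,0,0,0,0]
  offset:
    - [0,0.13,0.5]
    - [0,0,0.9]
    - [0,0,0.9]
    - [0,0,0.9]
    - [0,0,0.9]
    - [0,0,0.63]
    - [0,0,0]
  twist: [0.03,0,0,0,0,0,0]

```text
clock: 12.4
ee_pos: [0.4172, 0.3071, 0.0656]
orientation: [-0.001, 0.683, 0.731, -0.004]
contact_force: [0.2, 0.2, -0.1]
finger_gap: 0.0004
gripper_force: 0.0
```

Request:
step_arm:
  claw: [0,0,0,0,0,0,0,0,0,0]
  offset:
    - [-0.3,0,0]
    - [-0.3,0,0]
    - [-0.3,0,0]
    - [-0.3,0,0]
    - [-0.3,0,0]
    - [-0.3,0,0]
    - [-0.3,0,0]
    - [-0.3,0,0]
    - [-0.3,0,0]
    - [-0.3,0,0]
  twist: [0,0,0,0,0,0,0,0,0,0]

```text
clock: 13.4
ee_pos: [0.4255, 0.2195, 0.0711]
orientation: [-0.0, 0.682, 0.732, -0.0]
contact_force: [1.1, 1.7, 1.1]
finger_gap: 0.0003
gripper_force: 0.8
```

Request:
step_arm:
  claw: [0,0,0,0,0,0,0,0,0,0]
  offset:
    - [-0.3,-0.03,0]
    - [-0.3,0,0]
    - [-0.3,0,0]
    - [-0.2,0,0]
    - [-0.2,0,0]
    - [-0.2,0,0]
    - [-0.2,0,0]
    - [-0.2,0,0]
    - [-0.2,0,0]
    - [-0.2,0,0]
  twist: [0,0,0,0,0,0,0,0,0,0]

```text
clock: 14.4
ee_pos: [0.4292, 0.1508, 0.0709]
orientation: [-0.0, 0.682, 0.732, -0.0]
contact_force: [0.4, 0.1, -0.0]
finger_gap: 0.0003
gripper_force: 0.5
```

Request:
step_arm:
  claw: [0,0,0,0,0,0,0,0,0,0]
  offset:
    - [-0.2,0,0]
    - [-0.2,0,0]
    - [-0.2,0,0]
    - [-0.2,0,0]
    - [-0.2,0,0]
    - [-0.2,0,0]
    - [-0.2,0,0]
    - [-0.2,0,0]
    - [-0.2,0,0]
    - [-0.2,0,0]
  twist: [0,0,0,0,0,0,0,0,0,0]

```text
clock: 15.4
ee_pos: [0.4337, 0.091, 0.0711]
orientation: [0.0, 0.682, 0.732, -0.0]
contact_force: [-1.1, 1.7, -0.3]
finger_gap: 0.0
gripper_force: 1.3
```

```bash
python3 -c "
from h import *
s=monitor.sense();print(s['ee_pos'],s['contact_force'],s['wrist_torque'])
p,d=vision.read_camera('top');np.save('top3.npy',d);cv2.imwrite('pics/top3.png',cv2.resize(p[220:340,220:480],None,fx=3,fy=3))"
```

```text
[0.4337118  0.09101325 0.07112806] [-1.06701931  1.7422075  -0.33180181] [ 0.47510985  0.10354115 -0.00188586]
```

View pics/top3.png

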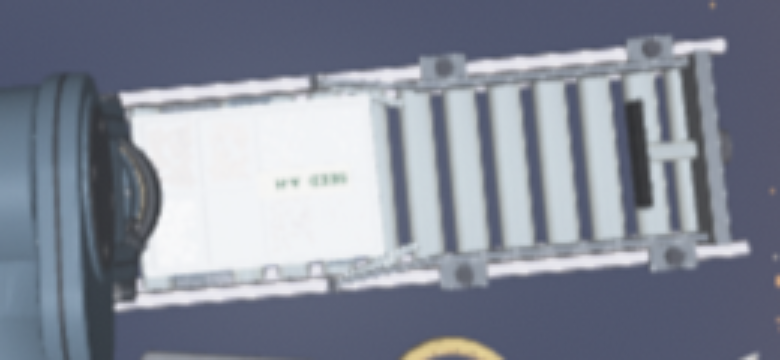

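The box head, at crop (385,180), is inside the mouth (315,90) and at the pawls. The buffer face is at crop (628,155). I'm working out the gap left.

```bash
python3 -c "
from h import *
d=np.load('top3.npy')
f=lambda cx,cy:(220+(cx-1)/3,220+(cy-1)/3)
print('head',cast('top',*f(376,180),.093),cast('top',*f(388,180),.06))
for z in(.06,.07,.08):print('buf',z,cast('top',*f(628,155),z))
u,v=map(round,f(636,155));print('bufdepth',pt('top',u,v,d[v,u]))
print('mouth',cast('top',*f(313,80),.079),cast('top',*f(333,286),.079))
"
```

```text
head [ 0.4433175  -0.07076699  0.093     ] [ 0.44369745 -0.07964557  0.06      ]
buf 0.06 [ 0.4574751 -0.2355951  0.06     ]
buf 0.07 [ 0.45719405 -0.23371332  0.07      ]
buf 0.08 [ 0.45691299 -0.23183155  0.08      ]
bufdepth [ 0.45750896 -0.23790064  0.07824778]
mouth [ 0.50821904 -0.03206333  0.079     ] [ 0.37687209 -0.0426051   0.079     ]
```

Request:
step_arm:
  claw: [0,0,0,0,0,0,0,0,0,0]
  offset:
    - [-0.2,0,0]
    - [-0.3,0,0]
    - [-0.3,0,0]
    - [-0.3,0,0]
    - [-0.3,0,0]
    - [-0.3,0,0]
    - [-0.3,0,0]
    - [-0.3,0,0]
    - [-0.3,0,0]
    - [-0.2,0,0]
  twist: [0,0,0,0,0,0,0,0,0,0]

```text
clock: 16.45
ee_pos: [0.4398, 0.0067, 0.0712]
orientation: [0.0, 0.682, 0.731, -0.0]
contact_force: [1.6, 3.6, 0.8]
finger_gap: -0.0001
gripper_force: 1.4
```

Request:
step_arm:
  claw: [0,0,0,0,0,0,0]
  offset:
    - [-0.2,0,0]
    - [-0.2,0,0]
    - [-0.2,0,0]
    - [-0.2,0,0]
    - [-0.2,0,0]
    - [-0.1,0,0]
    - [-0.1,0,0]
  twist: [0,0,0,0,0,0,0]

```text
clock: 17.15
ee_pos: [0.4423, -0.0285, 0.0712]
orientation: [0.0, 0.682, 0.732, 0.0]
contact_force: [2.7, 2.0, 1.5]
finger_gap: -0.0001
gripper_force: 1.3
```

Request:
step_arm:
  claw: [0,0,0,0,0,0,0,0,0,0]
  offset:
    - [-0.1,0,0]
    - [-0.1,0,0]
    - [-0.1,0,0]
    - [-0.1,0,0]
    - [-0.1,0,0]
    - [-0.1,0,0]
    - [-0.1,0,0]
    - [-0.1,0,0]
    - [-0.1,0,0]
    - [0,0,0]
  twist: [0,0,0,0,0,0,0,0,0,0]

```text
clock: 18.15
ee_pos: [0.4436, -0.056, 0.0709]
orientation: [0.0, 0.682, 0.731, -0.001]
contact_force: [0.5, 1.1, 1.6]
finger_gap: -0.0001
gripper_force: 0.2
```

Request:
step_arm:
  claw: [0,0,0,0]
  offset:
    - [-0.1,0,0]
    - [-0.1,0,0]
    - [-0.1,0,0]
    - [0,0,0]
  twist: [0,0,0,0]

```text
clock: 18.55
ee_pos: [0.4442, -0.0647, 0.0708]
orientation: [-0.0, 0.682, 0.731, -0.001]
contact_force: [-0.1, 1.5, 0.1]
finger_gap: -0.0002
gripper_force: 0.4
```

Request:
step_arm:
  claw: [0,0,0]
  offset:
    - [-0.1,0,0]
    - [-0.1,0,0]
    - [0,0,0]
  twist: [0,0,0]

```text
clock: 18.85
ee_pos: [0.4448, -0.0706, 0.0708]
orientation: [-0.0, 0.682, 0.731, -0.001]
contact_force: [-2.3, 1.0, -0.3]
finger_gap: -0.0002
gripper_force: 0.5
```

Request:
step_arm:
  claw: [0,0]
  offset:
    - [-0.1,0,0]
    - [0,0,0]
  twist: [0,0]

```text
clock: 19.05
ee_pos: [0.4451, -0.0735, 0.0709]
orientation: [-0.0, 0.682, 0.732, -0.0]
contact_force: [0.3, 1.1, 0.1]
finger_gap: -0.0
gripper_force: 0.6
```

Request:
step_arm:
  claw: [0,0]
  offset:
    - [-0.1,0,0]
    - [0,0,0]
  twist: [0,0]

```text
clock: 19.25
ee_pos: [0.4455, -0.0758, 0.0709]
orientation: [-0.0, 0.682, 0.732, 0.0]
contact_force: [0.5, 2.3, -1.2]
finger_gap: -0.0002
gripper_force: 1.6
```

Request:
step_arm:
  claw: [0,0]
  offset:
    - [-0.1,0,0]
    - [0,0,0]
  twist: [0,0]

```text
clock: 19.45
ee_pos: [0.4456, -0.0771, 0.0709]
orientation: [-0.002, 0.681, 0.732, 0.002]
contact_force: [-0.8, 8.1, -0.0]
finger_gap: -0.0002
gripper_force: 3.7
```

First touch is at y ≈ −0.0765 (8 N). I'm pressing on another 10–14 mm in small steps.

Request:
step_arm:
  claw: [0,0,0,0]
  offset:
    - [-0.1,0,0]
    - [-0.1,0,0]
    - [0,0,0]
    - [0,0,0]
  twist: [0,0,0,0]

```text
clock: 19.85
ee_pos: [0.4459, -0.0819, 0.0709]
orientation: [-0.003, 0.681, 0.732, 0.003]
contact_force: [-1.2, 10.9, 0.9]
finger_gap: 0.0002
gripper_force: 5.1
```

Request:
step_arm:
  claw: [0,0,0]
  offset:
    - [-0.1,0,0]
    - [0,0,0]
    - [0,0,0]
  twist: [0,0,0]

```text
clock: 20.15
ee_pos: [0.4461, -0.0845, 0.0709]
orientation: [-0.003, 0.681, 0.732, 0.003]
contact_force: [-1.3, 11.3, 1.8]
finger_gap: -0.0001
gripper_force: 5.5
```

Request:
step_arm:
  claw: [0,0,0]
  offset:
    - [-0.1,0,0]
    - [0,0,0]
    - [0,0,0]
  twist: [0,0,0]

```text
clock: 20.45
ee_pos: [0.4463, -0.087, 0.0709]
orientation: [-0.003, 0.681, 0.732, 0.003]
contact_force: [0.1, 12.2, 2.6]
finger_gap: -0.0002
gripper_force: 6.1
```

Request:
step_arm:
  claw: [0,0,0]
  offset:
    - [-0.1,0,0]
    - [0,0,0]
    - [0,0,0]
  twist: [0,0,0]

```text
clock: 20.75
ee_pos: [0.4465, -0.0894, 0.0709]
orientation: [-0.004, 0.681, 0.732, 0.004]
contact_force: [-1.0, 13.6, 2.6]
finger_gap: -0.0004
gripper_force: 6.8
```

```bash
python3 -c "
from h import *
p,d=vision.read_camera('scene');cv2.imwrite('pics/s4.png',cv2.resize(p[170:280,170:370],None,fx=4,fy=4,interpolation=cv2.INTER_CUBIC))"
```

```text
(no output)
```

View pics/s4.png

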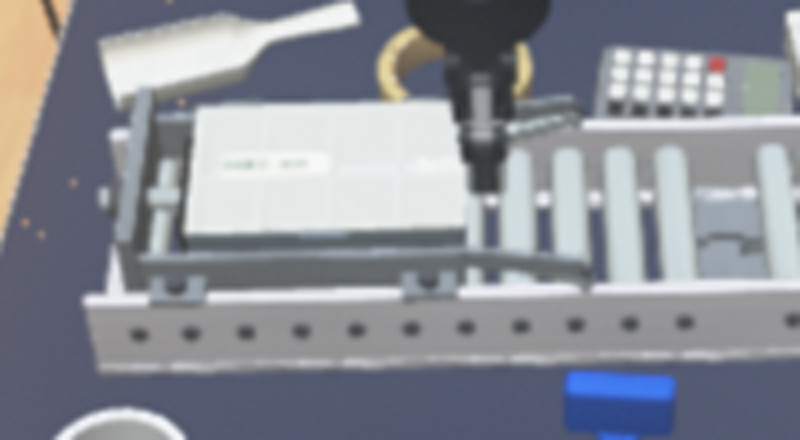

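The box sits in the bay with its tail at crop (465,180), about level with the pawl tips. I'll press 2–3 mm more, then back off slowly while watching where the force vanishes.

Request:
step_arm:
  claw: [0,0,0,0]
  offset:
    - [-0.08,0,0]
    - [0,0,0]
    - [0,0,0]
    - [0,0,0]
  twist: [0,0,0,0]

```text
clock: 21.2
ee_pos: [0.4466, -0.0911, 0.0709]
orientation: [-0.004, 0.681, 0.733, 0.004]
contact_force: [-1.1, 14.5, 3.7]
finger_gap: 0.0
gripper_force: 7.5
```

Request:
step_arm:
  claw: [0,0,0,0]
  offset:
    - [0.1,0,0]
    - [0.1,0,0]
    - [0.1,0,0]
    - [0,0,0]
  twist: [0,0,0,0]

```text
clock: 21.6
ee_pos: [0.446, -0.0837, 0.0709]
orientation: [-0.003, 0.681, 0.732, 0.003]
contact_force: [-0.7, 11.2, 1.5]
finger_gap: -0.0003
gripper_force: 5.6
```

Request:
step_arm:
  claw: [0,0]
  offset:
    - [0.06,0,0]
    - [0,0,0]
  twist: [0,0]

```text
clock: 21.8
ee_pos: [0.446, -0.0825, 0.0709]
orientation: [-0.002, 0.681, 0.732, 0.002]
contact_force: [-1.1, 10.4, 0.3]
finger_gap: -0.0003
gripper_force: 4.9
```

Request:
step_arm:
  claw: [0,0]
  offset:
    - [0.06,0,0]
    - [0,0,0]
  twist: [0,0]

```text
clock: 22.0
ee_pos: [0.446, -0.0819, 0.0709]
orientation: [-0.001, 0.681, 0.732, 0.002]
contact_force: [-0.3, 7.6, 0.5]
finger_gap: 0.0002
gripper_force: 3.5
```

Request:
step_arm:
  claw: [0,0]
  offset:
    - [0.06,0,0]
    - [0,0,0]
  twist: [0,0]

```text
clock: 22.2
ee_pos: [0.446, -0.0817, 0.071]
orientation: [-0.0, 0.682, 0.732, 0.0]
contact_force: [-0.6, 2.3, -0.2]
finger_gap: -0.0
gripper_force: 1.8
```

Request:
step_arm:
  claw: [0,0]
  offset:
    - [0.06,0,0]
    - [0,0,0]
  twist: [0,0]

```text
clock: 22.4
ee_pos: [0.4464, -0.0812, 0.0715]
orientation: [0.001, 0.682, 0.732, -0.0]
contact_force: [0.0, -0.0, 0.4]
finger_gap: 0.0002
gripper_force: 0.0
```

The force reached zero at y = −0.081, about 5 mm deeper than first touch, so the pawls are holding the box. I'm retreating and lifting.

Request:
step_arm:
  claw: [0,0,0,0,0,0,0,0,0,0]
  offset:
    - [0.2,0,0]
    - [0.5,0,0]
    - [0.6,0,-0.2]
    - [0.6,0,-0.6]
    - [0.6,0,-1]
    - [0.6,0,-1]
    - [0.6,0,-1]
    - [0.6,0,-0.8]
    - [0.4,0,-0.3]
    - [0,0,0]
  twist: [0,0,0,0,0,0,0,0,0,0]

```text
clock: 23.4
ee_pos: [0.4369, 0.0613, 0.2197]
orientation: [0.001, 0.681, 0.732, 0.001]
contact_force: [0.4, 0.4, -0.3]
finger_gap: -0.0001
gripper_force: 0.0
```

```bash
python3 -c "
from h import *
p,d=vision.read_camera('scene');t,d2=vision.read_camera('top')
a=cv2.resize(p[190:340,170:470],(800,400),interpolation=cv2.INTER_CUBIC)
cv2.imwrite('pics/s5.png',a)
cv2.imwrite('pics/t5.png',cv2.resize(t[140:330,180:480],(800,507),interpolation=cv2.INTER_CUBIC))"
```

```text
(no output)
```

View pics/s5.png

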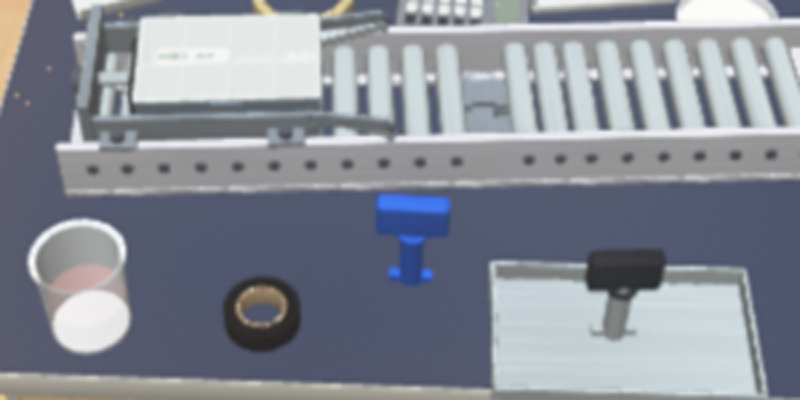

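View pics/t5.png

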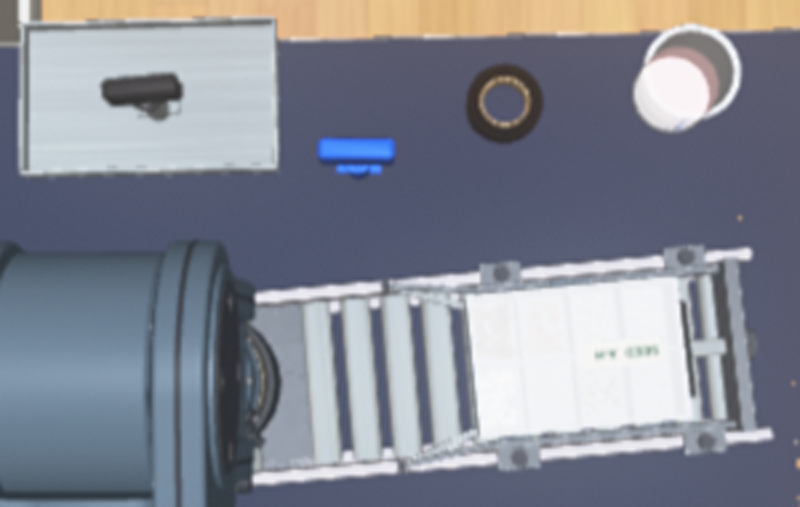

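Top view: the box is square in the bay, with its tail from (466,298) to (480,440) and both pawl tips behind it at (460,298) and (474,434). The buffer rod is pushed in at (708,347). The plug stands in the tray, and the beaker and tape are unmoved. The push force fell from 10 N to 0 within about 1 mm as I backed off, which confirms the latch. I'm handing in.

```bash
python3 -c "
from workcell import order
print(order.job_done())"
```

```text
the job is handed in; nothing more can be done
None
```

The job is handed in: the stop plug stands in the steel tray, the seed box is latched behind both pawls with the buffer pressed in, and the beaker and tape were not touched; the hand-in call gave no verdict.

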